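Slate a roof test deck and lock it

ROBOT

A 6-joint arm with a two-finger parallel gripper is mounted at the origin on a cart in front of the work surface, level with it; the furniture and walls round the work are solid. World frame = base frame: x ahead of the robot, y to its left, z up, the work surface at z = 0. Lengths are in m, angles in rad, forces in N, time in s.
With the tool pointing down it reaches from about 0.325 to 0.925 m from the base axis. Payload 3.1 kg.
Tool frame: the origin (TCP) lies on the centre line of the jaws, within the pads' length; the fingertips stand 11 mm ahead of it and the grasp point (between the pads) lies 8 mm behind it; z points along the fingers, y is the direction in which the jaws open and shut (so a half turn about z gives the same grasp; the last joint's range is limited). The gripper opens to 85 mm and grips with 20 to 120 N. Pads are 22 mm wide; open, the fingers measure 114 mm over their backs; the gripper's body (76 mm by 85 mm) begins 54 mm behind the grasp point. The pads swing forward as they close: fully open they stand 13 mm farther back than shut.
Start: joints at [-1.381, 0.217, 1.613, -0, 1.311, -0.112], TCP at [0.186, -0.597, 0.242] pointing down, gripper open.
Joint ranges: [-2.75, 2.75], [-0.78, 2.1], [0.31, 2.55], [-1.13, 4.27], [0.13, 2.63], [-2.58, 2.58]. Speed limits (rad/s): [2.79, 2.79, 3.14, 3.14, 3.14, 3.14].

INTERFACE

Orientations are given as a rotation vector (axis times angle).
In Python, from workcell import status, cams, workorder gives the robot as it stands.
- The arm moves only by the tool step_arm, never from a script. Its argument "deltas" is a list of rows, each a list of 7 numbers: the turn, a rotation vector about the tool's x, y, z as a fraction of full scale, then the shift along the tool's x, y, z as a fraction of full scale, then the gripper command: -1 is fully open, 1 is shut, values between are in proportion. In form: [[wx, wy, wz, dx, dy, dz, hand], ...]. A call has 1 to 12 rows; each row shifts and turns the commanded pose from where the row before left it, along the tool's axes as they then stand; what a row does not reach is not made up. Full scale, the value 1, is 3 cm for a shift and pi/4 rad for a turn. A row lasts 1/8 s, in which the tool goes at most 62.5 mm and 10.7 degrees, less where a joint would pass 70% of its speed; a pose out of reach is approached as far as the arm can. A call with a number of a shift or a turn outside -1 to 1 is refused whole. A call with a gripper value outside its range is refused whole. The fingers move at their own pace and stop on an object; "force" is the grip in N (left out, the last holds). Time passes only in rows, so rows that do not move let the fingers close. It gives the time, the measured TCP pose, the force and the opening at its end, in the units of the state.
- status.read_state(): the state, without advancing time (a new reading comes with each control period).
- cams.camera(name): name is "scene" or "top"; returns a dict with "pixels" (420x560x3 uint8, red, green, blue), "K" (3x3 intrinsics, pixels), "view" (4x4, takes a point from world to camera coordinates). Camera axes: x right, y down, z forward; pixel columns grow to the right and rows downward; lengths in m; the calibration is good to about 2 mm. A picture is of the moment at which its call begins. There is no depth.
- workorder.finish_job(): hands the job in, once; it reports no verdict.
The state is a dict: "t": time; "joint_positions": joint angles; "qvel": joint speeds; "effort": joint torques, N m; "ee_pos": TCP position; "eef_rot": TCP orientation; "contact_force": force on the tool from outside, world axes, zero at the start; "moment": the same for the moment, N m; "opening": finger opening in m.
Only numpy, scipy, OpenCV 4.12 (cv2) and the standard library are available. Lean on these libraries where they do the work, as an engineer would, in place of code of your own. Each camera call takes 0.05 s, during which the arm holds its last target. There are 200 camera calls.

TASK

Get the small roof test deck ready for its rain test. First throw the lever on its side into the notch nearest you, which lowers the keeper bar; then lay all the loose slates on the bed one above the other like a roof, from the lowest line upwards without a gap, each centred and square on the bed with its lower edge on its own black line and overlapping the slate below. Finally throw the lever right over into the marked far notch to raise the keeper, and leave the other things on the bench where they are.

Things in the scene. Friction and masses are not known exactly. Their poses are not given: they have to be found in the camera images.
- slate_1_center (a point): centre (half-way up) of a dark grey roofing-slate coupon, a plain rectangular plate 110 x 56 x 8 mm, about 0.13 kg, x along its length, y along its width, z through its thickness; all coupons are alike, both ends alike, either face up; 3 or 4 are present (None if absent), lying flat on the table at the start
- slate_2_center (a point): centre (half-way up) of a dark grey roofing-slate coupon, a plain rectangular plate 110 x 56 x 8 mm, about 0.13 kg, x along its length, y along its width, z through its thickness; all coupons are alike, both ends alike, either face up; 3 or 4 are present (None if absent), lying flat on the table at the start
- slate_3_center (a point): centre (half-way up) of a dark grey roofing-slate coupon, a plain rectangular plate 110 x 56 x 8 mm, about 0.13 kg, x along its length, y along its width, z through its thickness; all coupons are alike, both ends alike, either face up; 3 or 4 are present (None if absent), lying flat on the table at the start
- slate_4_center (a point): centre (half-way up) of a dark grey roofing-slate coupon, a plain rectangular plate 110 x 56 x 8 mm, about 0.13 kg, x along its length, y along its width, z through its thickness; all coupons are alike, both ends alike, either face up; 3 or 4 are present (None if absent), lying flat on the table at the start
- deck: plywood test board, 160 mm wide, 320 long, rising away from the robot; origin mid lower edge, on top; axes as the lines'. Bed on it 12 mm high, 40 wide (slates overhang it 8 mm each side); a fillet just above line 1, 14 mm high, carries the lower end of slate 1. 7 mm guide pins 36 mm tall at y +-42 mm, x 49.5 mm and every 60 mm on; gutter wall 46 mm high at the foot, x -13 mm
- line_1 (a point): lowest of four black exposure lines: point on the centre line of the deck's pale raised bed, on the bed's surface; axes: x up the slope (pitch 0.30 rad), y to the left across the deck (level), z square off the deck. A slate rightly laid rests on the fillet or flat on the slate below (50 mm overlap), upper end on the bed: pitched 0.134 rad less than the deck, its centre 54.5 mm up-slope (x) of its line and 11.3 mm (z) off the bed
- line_2 (a point): point of exposure line 2, 60 mm up the slope from line 1, on the centre line of the deck's pale raised bed, on the bed's surface; axes: x up the slope (pitch 0.30 rad), y to the left across the deck (level), z square off the deck. The lines run on across the board on both sides of the bed, where they stay visible
- line_3 (a point): point of exposure line 3, 120 mm up the slope from line 1, on the centre line of the deck's pale raised bed, on the bed's surface; axes: x up the slope (pitch 0.30 rad), y to the left across the deck (level), z square off the deck. The lines run on across the board on both sides of the bed, where they stay visible
- line_4 (a point): point of exposure line 4, 180 mm up the slope from line 1, on the centre line of the deck's pale raised bed, on the bed's surface; axes: x up the slope (pitch 0.30 rad), y to the left across the deck (level), z square off the deck. The lines run on across the board on both sides of the bed, where they stay visible
- lever (a joint): lever on the right (-y) side of the stand, hinged along the lines' y axis; rad, 0 = upright, positive = leaning away from the robot. Sprung detent: notches at -0.45 (near: keeper down), 0, +0.45 (far: keeper up; marked by a bold black bar). Past +-0.23 it snaps into the outer notch, before that it falls back; stops at +-0.5; about 5 N at the knob. Starts between 0 and 0.45, settled by the detent
- lever_knob (a point): centre of the lever's black ball knob, 26 mm diameter, on a 10 mm rod 100 mm above the lever's pivot; about 166 mm over the table when upright; free space all round it except the rod below and the quadrant plate, whose top is 42 mm below it when upright
- keeper_top (a point): middle of the top edge of the aluminium keeper bar, 50 mm wide and 5 mm thick, at the foot of the bed 12 mm down the slope from line 1; driven by the lever, 9 mm up or down (square to the deck) from its middle height
- sample_jar_1: sample jar with white cap, 48 mm diameter, 62 mm high, a bystander; origin at the centre of its underside
- tape_1: roll of brown tape lying flat, 93 mm across, 48 mm high, a bystander; origin at the centre of its underside
- pestle: white porcelain pestle lying down, 115 mm long, 25 mm thick, length along its y, a bystander; origin at the centre of its underside
There are look-alikes about, which are no part of the job. What is shaped like the part that bears slate_1_center but orange is not meant.

How it is judged:
On the way, in this order (a step that is already met when the one before it is completed fails the run):
1. the lever rests in the near notch (-0.45, within 0.08 rad), the keeper lowered (value of joint lever between -0.53 and -0.37 rad), for 0.3 s.
2. with the lever still there, all slates lie overlapped on their lines, released (all of step 1 and y of slate_1_center in the frame of line_1 between -0.008 and 0.008 m and z of slate_1_center in the frame of line_1 between 0.0072 and 0.0154 m and angle between the y axis of each of slate_1, slate_2, slate_3, slate_4 and the y axis of line_1, either way round below 0.1 rad and angle between the x axis of slate_1 and the x axis of line_1, either way round between 0.06 and 0.21 rad and (x of slate_1_center in the frame of line_1 between 0.0475 and 0.0615 m or x of slate_1_center in the frame of line_1 between 0.1075 and 0.1215 m or x of slate_1_center in the frame of line_1 between 0.1675 and 0.1815 m or x of slate_1_center in the frame of line_1 between 0.2275 and 0.2415 m) and linear speed of each of slate_1, slate_2, slate_3, slate_4 below 0.02 m/s and contact force between the fingers and slate_1 below 0.1 N and y of slate_2_center in the frame of line_1 between -0.008 and 0.008 m and z of slate_2_center in the frame of line_1 between 0.0072 and 0.0154 m and angle between the x axis of slate_2 and the x axis of line_1, either way round between 0.06 and 0.21 rad and (x of slate_2_center in the frame of line_1 between 0.0475 and 0.0615 m or x of slate_2_center in the frame of line_1 between 0.1075 and 0.1215 m or x of slate_2_center in the frame of line_1 between 0.1675 and 0.1815 m or x of slate_2_center in the frame of line_1 between 0.2275 and 0.2415 m) and contact force between the fingers and slate_2 below 0.1 N and y of slate_3_center in the frame of line_1 between -0.008 and 0.008 m and z of slate_3_center in the frame of line_1 between 0.0072 and 0.0154 m and angle between the x axis of slate_3 and the x axis of line_1, either way round between 0.06 and 0.21 rad and (x of slate_3_center in the frame of line_1 between 0.0475 and 0.0615 m or x of slate_3_center in the frame of line_1 between 0.1075 and 0.1215 m or x of slate_3_center in the frame of line_1 between 0.1675 and 0.1815 m or x of slate_3_center in the frame of line_1 between 0.2275 and 0.2415 m) and contact force between the fingers and slate_3 below 0.1 N and y of slate_4_center in the frame of line_1 between -0.008 and 0.008 m and z of slate_4_center in the frame of line_1 between 0.0072 and 0.0154 m and angle between the x axis of slate_4 and the x axis of line_1, either way round between 0.06 and 0.21 rad and (x of slate_4_center in the frame of line_1 between 0.0475 and 0.0615 m or x of slate_4_center in the frame of line_1 between 0.1075 and 0.1215 m or x of slate_4_center in the frame of line_1 between 0.1675 and 0.1815 m or x of slate_4_center in the frame of line_1 between 0.2275 and 0.2415 m) and contact force between the fingers and slate_4 below 0.1 N), for 0.3 s.
3. the lever rests in the marked far notch (+0.45, within 0.08 rad) (value of joint lever between 0.37 and 0.53 rad), for 0.3 s.
At the end, for the whole second after the job is handed in: All slates at rest, released, on the lowest lines without a gap, one to a line: lower edge on its line within 7 mm, centred within 8 mm, square within 0.10 rad, each lying on the fillet or the slate below (centre 11.3 mm off the bed within 4 mm); lever in the far notch (0.45 within 0.08 rad) (all of step 3 and y of slate_1_center in the frame of line_1 between -0.008 and 0.008 m and z of slate_1_center in the frame of line_1 between 0.0072 and 0.0154 m and angle between the y axis of each of slate_1, slate_2, slate_3, slate_4 and the y axis of line_1, either way round below 0.1 rad and angle between the x axis of slate_1 and the x axis of line_1, either way round between 0.06 and 0.21 rad and (x of slate_1_center in the frame of line_1 between 0.0475 and 0.0615 m or x of slate_1_center in the frame of line_1 between 0.1075 and 0.1215 m or x of slate_1_center in the frame of line_1 between 0.1675 and 0.1815 m or x of slate_1_center in the frame of line_1 between 0.2275 and 0.2415 m) and linear speed of each of slate_1, slate_2, slate_3, slate_4 below 0.02 m/s and contact force between the fingers and slate_1 below 0.1 N and y of slate_2_center in the frame of line_1 between -0.008 and 0.008 m and z of slate_2_center in the frame of line_1 between 0.0072 and 0.0154 m and angle between the x axis of slate_2 and the x axis of line_1, either way round between 0.06 and 0.21 rad and (x of slate_2_center in the frame of line_1 between 0.0475 and 0.0615 m or x of slate_2_center in the frame of line_1 between 0.1075 and 0.1215 m or x of slate_2_center in the frame of line_1 between 0.1675 and 0.1815 m or x of slate_2_center in the frame of line_1 between 0.2275 and 0.2415 m) and contact force between the fingers and slate_2 below 0.1 N and y of slate_3_center in the frame of line_1 between -0.008 and 0.008 m and z of slate_3_center in the frame of line_1 between 0.0072 and 0.0154 m and angle between the x axis of slate_3 and the x axis of line_1, either way round between 0.06 and 0.21 rad and (x of slate_3_center in the frame of line_1 between 0.0475 and 0.0615 m or x of slate_3_center in the frame of line_1 between 0.1075 and 0.1215 m or x of slate_3_center in the frame of line_1 between 0.1675 and 0.1815 m or x of slate_3_center in the frame of line_1 between 0.2275 and 0.2415 m) and contact force between the fingers and slate_3 below 0.1 N and y of slate_4_center in the frame of line_1 between -0.008 and 0.008 m and z of slate_4_center in the frame of line_1 between 0.0072 and 0.0154 m and angle between the x axis of slate_4 and the x axis of line_1, either way round between 0.06 and 0.21 rad and (x of slate_4_center in the frame of line_1 between 0.0475 and 0.0615 m or x of slate_4_center in the frame of line_1 between 0.1075 and 0.1215 m or x of slate_4_center in the frame of line_1 between 0.1675 and 0.1815 m or x of slate_4_center in the frame of line_1 between 0.2275 and 0.2415 m) and contact force between the fingers and slate_4 below 0.1 N and velocity of joint lever below 0.05 rad/s); the robot touches nothing.
It fails at once if the sample jar is shoved more than 50 mm from its place (distance of sample_jar_1 from where it was at the start of the episode above 0.05 m).
It fails at once if the tape roll is shoved more than 50 mm from its place (distance of tape_1 from where it was at the start of the episode above 0.05 m).
It fails at once if the pestle is shoved more than 50 mm from its place (distance of pestle from where it was at the start of the episode above 0.05 m).
Of slate_1, slate_2, slate_3, slate_4 only 3 to 4 are there at a start; the rules pass over those that are not, and their reading is None.
At some moment in a run one of slate_1, slate_2, slate_3, slate_4 may be knocked a few centimetres aside while the robot is not near it.
Once in a run the grip may slacken for a moment while it holds something.
It also fails if it takes over 210 s, if anything falls off the work surface, if the arm or the gripper's body presses on something with over 40 N, if the wrist force passes 120 N, or if a joint passes its speed limit or range.

## Working session

There is one attempt and no reset: what is moved stays moved. The work goes in short steps, Python scripts to look and compute and a tool call to move; the robot and the scene stay as the last step left them, time stands still between calls to the robot, and variables do not carry over. Pictures are saved under pics/ and viewed, about 12 in all and at most 16, crops included, and the job is handed in when it is done.

Besides the shell and the picture viewer there is one more tool, called in YAML: its name, and indented under it one key for each argument. step_arm: Moves the arm, as the interface text tells. Shift numbers are shares of 3 cm and turn numbers shares of pi/4 rad, none past 1 either way. Its arguments: {"type":"object","properties":{"deltas":{"type":"array"},"force":{"type":"number"}},"required":["deltas"]}

```bash
mkdir -p pics; ls
cat > h.py <<'E'
import numpy as np, cv2
from workcell import status, cams, workorder
def shot(name,fn=None):
    c=cams.camera(name); im=cv2.cvtColor(np.array(c["pixels"]),cv2.COLOR_RGB2BGR)
    if fn: cv2.imwrite(fn,im)
    return im,np.array(c["K"]),np.array(c["view"])
def proj(P,K,V):
    P=np.atleast_2d(P); q=(V[:3,:3]@P.T).T+V[:3,3]; q=(K@q.T).T; return q[:,:2]/q[:,2:]
def ray(uv,K,V):
    R=V[:3,:3]; o=-R.T@V[:3,3]; d=R.T@np.linalg.inv(K)@np.array([uv[0],uv[1],1.]); return o,d/np.linalg.norm(d)
def onz(uv,z,K,V):
    o,d=ray(uv,K,V); return o+d*(z-o[2])/d[2]
E
python3 - <<'E'
from h import *
a,K,V=shot("scene","pics/s0.png"); b,K2,V2=shot("top","pics/t0.png")
np.set_printoptions(precision=4,suppress=True)
print(K,V,K2,V2); print(status.read_state())
for n,K_,V_ in(("s",K,V),("t",K2,V2)): print(n,-V_[:3,:3].T@V_[:3,3])
E
```

```text
pics
[[519.6789   0.     279.2975]
 [  0.     519.6789 217.2089]
 [  0.       0.       1.    ]] [[ 0.477  -0.8789  0.009  -0.1584]
 [-0.3437 -0.1959 -0.9184  0.2997]
 [ 0.8089  0.435  -0.3955  1.0637]
 [ 0.      0.      0.      1.    ]] [[392.5824   0.     277.3581]
 [  0.     392.5824 210.8806]
 [  0.       0.       1.    ]] [[-0.0025 -0.9997  0.0246  0.0799]
 [-0.9844 -0.0019 -0.1758  0.4862]
 [ 0.1758 -0.0246 -0.9841  1.1474]
 [ 0.      0.      0.      1.    ]]
{'t': 0.1, 'joint_positions': array([-1.3812,  0.2177,  1.6148, -0.    ,  1.3113, -0.1122]), 'qvel': array([-0.0003, -0.0012, -0.0034, -0.0007,  0.0012,  0.0006]), 'effort': array([ -0.0013, -39.8077, -30.497 ,  -0.0002,   0.0043,  -0.    ]), 'ee_pos': array([ 0.1856, -0.596 ,  0.2411]), 'eef_rot': array([-3.1038, -0.4719,  0.0002]), 'contact_force': array([0.6712, 0.0326, 0.1353]), 'moment': array([-0.024 ,  0.0378,  0.0276]), 'opening': 0.08553021929643777}
s [-0.6819 -0.5432  0.6974]
t [0.2772 0.1091 1.2127]
```

View pics/s0.png

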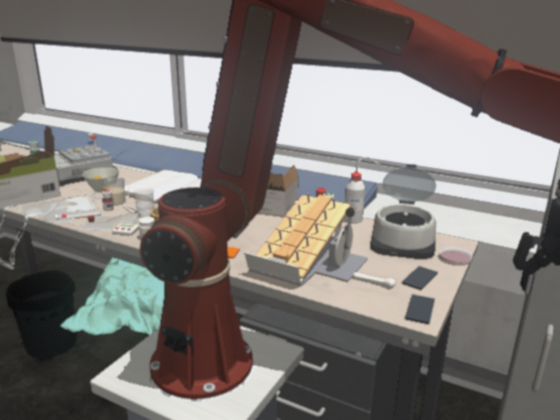

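View pics/t0.png

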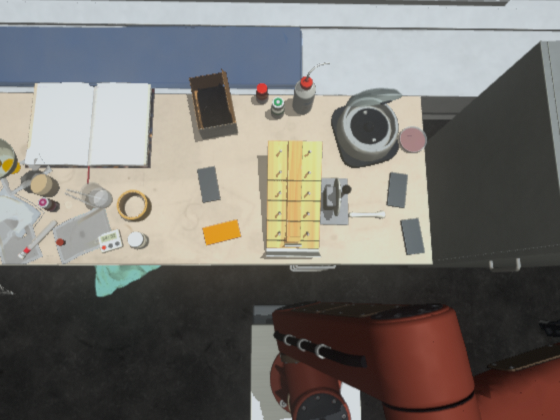

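Both views show the bench. In the top view the deck is at about (294,195), the lever knob at (346,189) and the keeper at (292,243). The dark plates are at (208,185), (398,190) and (413,236), and the orange look-alike is at (222,232). Next is an enlarged crop to confirm these, plus measurement.

```bash
cat >> h.py <<'E'
def slates(im,K,V,z=0.008):
    hsv=cv2.cvtColor(im,cv2.COLOR_BGR2HSV)
    m=((hsv[...,2]<95)&(hsv[...,1]<110)).astype(np.uint8)*255
    m[:100]=0; m[265:]=0; m[:,428:]=0
    out=[]
    for c in cv2.findContours(m,cv2.RETR_EXTERNAL,cv2.CHAIN_APPROX_NONE)[0]:
        if cv2.contourArea(c)<150: continue
        P=np.array([onz(p[0],z,K,V)[:2] for p in c.astype(float)]).astype(np.float32)
        (cx,cy),(w,h),a=cv2.minAreaRect(P*1000)
        if w<h: w,h,a=h,w,a+90
        out.append((cv2.boundingRect(c),round(cx/1000,4),round(cy/1000,4),round(w),round(h),round(a%180,1)))
    return out
E
python3 - <<'E'
from h import *
b,K,V=shot("top")
for s in slates(b,K,V): print(s)
cv2.imwrite("pics/t1.png",cv2.resize(b[125:270,185:430],None,fx=3.2,fy=3.2,interpolation=cv2.INTER_CUBIC))
E
```

```text
((351, 109, 37, 35), 0.7755, -0.2204, 118, 117, 42.8)
((331, 100, 68, 68), 0.728, -0.1804, 239, 175, 47.2)
((293, 100, 18, 14), 0.8403, -0.0013, 56, 45, 90.5)
((198, 100, 39, 39), 0.7992, 0.2739, 132, 116, 5.3)
```

View pics/t1.png

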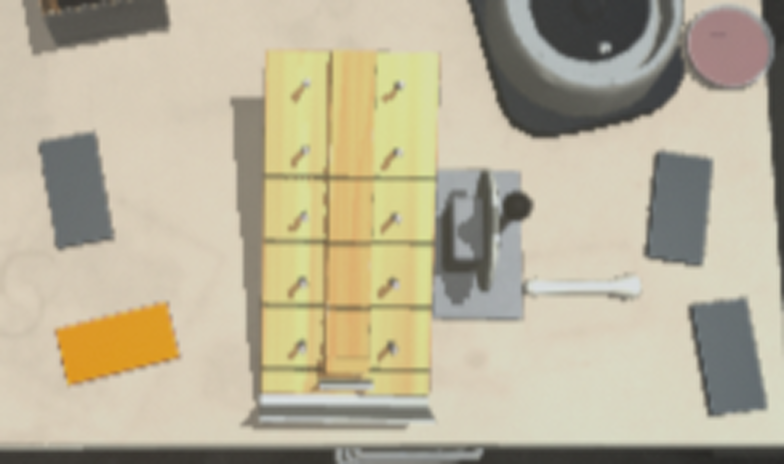

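The crop confirms three plain dark-grey coupons, at crop (76,190), (678,207) and (728,357). The orange one at (118,343) is the decoy. The lines are at crop rows 370, 306, 241 and 176, and the lever leans away with its knob at (516,206). Next I measure the deck and slates, with a scene crop for height.

```bash
sed -i 's/hsv\[...,2\]<95)/hsv[...,2]<135)/; s/hsv\[...,1\]<110/hsv[...,1]>15/' h.py
python3 - <<'E'
from h import *
b,K,V=shot("top"); a,Ks,Vs=shot("scene")
for p in ((208,185),(398,190),(413,236),(230,235),(340,212)): print(cv2.cvtColor(b,cv2.COLOR_BGR2HSV)[p[1],p[0]],end=' ')
print()
for s in slates(b,K,V): print(s)
g=cv2.cvtColor(b,cv2.COLOR_BGR2GRAY).astype(float)
for cols in ((268,273),(280,284),(306,309),(314,317)):
    p=g[150:255,cols[0]:cols[1]+1].mean(1); bg=cv2.medianBlur(p.astype(np.float32).reshape(-1,1),5).ravel()
    d=bg-p; L=[]
    for i in range(2,len(d)-2):
        if d[i]>12 and d[i]==d[i-2:i+3].max():
            w=np.clip(d[i-2:i+3],0,None); L.append((round(150+i+(w*np.arange(-2,3)).sum()/w.sum(),2),int(d[i])))
    print(cols,L)
hsv=cv2.cvtColor(b,cv2.COLOR_BGR2HSV); 
for r in range(150,245,8):
    y=np.where((hsv[r,255:335,1]>90)&(hsv[r,255:335,2]>150))[0]; print(r,255+y.min(),255+y.max(),end='; ')
cv2.imwrite("pics/s1.png",cv2.resize(a[185:285,240:365],None,fx=6,fy=6,interpolation=cv2.INTER_CUBIC))
E
```

```text
[ 96  12 110] [100  20 114] [ 98  25 114] [ 19 212 221] [100   9 171] 
((400, 219, 24, 36), 0.4143, -0.3373, 106, 56, 7.4)
((323, 178, 17, 38), 0.5397, -0.0902, 119, 51, 178.3)
((387, 173, 20, 35), 0.5604, -0.2978, 107, 54, 171.2)
((331, 115, 59, 53), 0.7032, -0.1676, 228, 128, 51.6)
((267, 100, 46, 20), 0.8342, 0.0382, 155, 58, 101.2)
((188, 100, 50, 41), 0.8024, 0.2884, 144, 139, 11.3)
(268, 273) [(np.float64(179.54), 36), (np.float64(199.84), 32), (np.float64(219.96), 29), (np.float64(239.58), 32), (np.float64(247.12), 20)]
(280, 284) [(np.float64(179.73), 38), (np.float64(200.14), 39), (np.float64(220.14), 40), (np.float64(239.78), 40), (np.float64(245.77), 12)]
(306, 309) [(np.float64(180.38), 41), (np.float64(200.38), 42), (np.float64(212.54), 13), (np.float64(220.38), 41), (np.float64(240.38), 40), (np.float64(247.95), 19)]
(314, 317) [(np.float64(180.38), 48), (np.float64(200.54), 39), (np.float64(220.54), 39), (np.float64(240.38), 47), (np.float64(248.0), 29)]
150 268 302; 158 268 301; 166 268 300; 174 268 307; 182 268 313; 190 267 314; 198 267 314; 206 267 314; 214 267 314; 222 267 314; 230 267 314; 238 267 315;
```

View pics/s1.png

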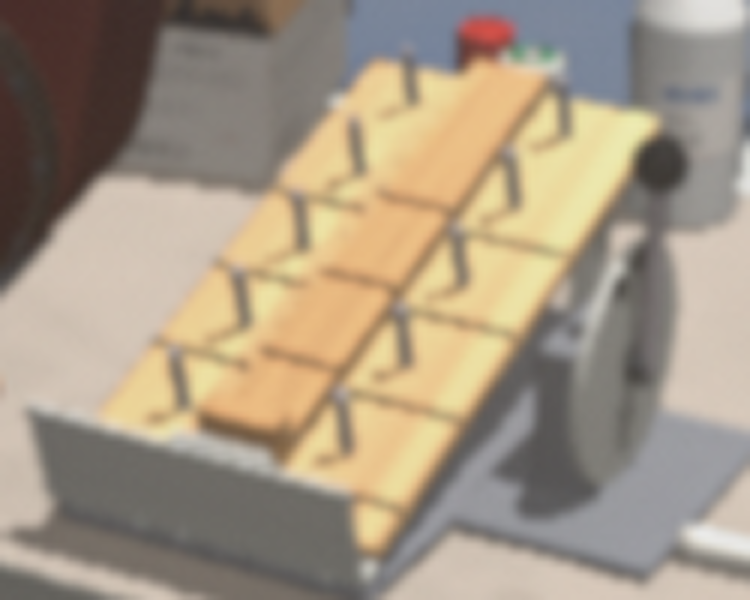

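The enlarged scene view shows four lines: right ends at crop (570,257), (515,335), (460,418) and (402,508), left ends at (275,187), (215,263) and (157,342). The knob is at crop (660,162). I'll fit the deck pose (X, Y, Z, yaw) to these known points in both views.

Run:
```python
from h import *
from scipy.optimize import least_squares
b,K,V=shot("top"); a,Ks,Vs=shot("scene")
f=lambda u,v:((u+.5)/6-.5+240,(v+.5)/6-.5+185)
S=[(1,-1,f(402,508)),(2,-1,f(460,418)),(3,-1,f(515,335)),(4,-1,f(570,257)),(2,1,f(157,342)),(3,1,f(215,263)),(4,1,f(275,187))]
T=[(1,1,(266.9,239.5)),(2,1,(267.0,219.9)),(3,1,(267.1,199.8)),(4,1,(267.2,179.5)),(1,-1,(320,240.5)),(2,-1,(320.5,220.5)),(3,-1,(321,200.6)),(4,-1,(321.5,180.5))]
def Rm(yaw): return cv2.Rodrigues(np.array([0,0,yaw]))[0]@cv2.Rodrigues(np.array([0,-.3,0.]))[0]
def res(p,w=(1,1)):
    R=Rm(p[3]);o=p[:3];r=[]
    for L,k,v in ((T,K,V),(S,Ks,Vs)):
        P=np.array([o+R@np.array([.06*(i-1),.08*s,-.012]) for i,s,_ in L])
        r.append((proj(P,k,v)-np.array([q[2] for q in L])))
    return np.vstack(r).ravel()
s=least_squares(res,[.4,0,.06,0]); np.set_printoptions(precision=4,suppress=True)
print("line1",s.x); print(s.fun.reshape(-1,2).round(1).tolist())
for nm,sl in(("top",slice(0,16)),):
    s2=least_squares(lambda p:res(p)[sl],s.x); print(nm,s2.x)
R=Rm(s.x[3]); o=s.x[:3]
# knob triangulation
kt=(185+516/3.2,125+206/3.2); ks=f(660,162)
o1,d1=ray(kt,K,V);o2,d2=ray(ks,Ks,Vs)
t=np.linalg.lstsq(np.c_[d1,-d2],o2-o1,rcond=None)[0]; print("knob",o1+t[0]*d1,o2+t[1]*d2)
hsv=cv2.cvtColor(b,cv2.COLOR_BGR2HSV); m=((hsv[...,2]<135)&(abs(hsv[...,0].astype(int)-98)<20)).astype(np.uint8)
for x,y,w,h in((190,160,38,50),(380,165,34,50),(395,212,38,50)):
    mm=np.zeros_like(m); mm[y:y+h,x:x+w]=m[y:y+h,x:x+w]
    c=max(cv2.findContours(mm,0,1)[0],key=cv2.contourArea)
    P=np.array([onz(p[0],.008,K,V)[:2]*1000 for p in c.astype(float)]).astype(np.float32); print(cv2.minAreaRect(P))
```

```text
line1 [ 0.3939  0.0332  0.052  -0.0146]
[[-0.6, 0.3], [-0.4, 0.0], [-0.2, 0.0], [0.0, 0.0], [-0.4, 0.1], [-0.3, 0.3], [-0.1, 0.2], [0.1, -0.0], [0.5, 0.2], [0.7, 0.3], [0.8, 0.1], [0.4, -0.3], [-0.4, -0.3], [0.1, -0.2], [-0.2, 0.1]]
top [ 0.3948  0.0319  0.049  -0.0105]
knob [ 0.5238 -0.106   0.1692] [ 0.5237 -0.1058  0.1692]
((578.0833129882812, 296.3953857421875), (104.15738677978516, 51.05637741088867), 10.9526948928833)
((562.2313842773438, -300.4420471191406), (52.32335662841797, 105.08463287353516), 81.25899505615234)
((413.7077331542969, -340.14990234375), (104.90462493896484, 53.1010627746582), 7.180857181549072)
```

Deck fit: line_1 is at (0.394, 0.033, 0.052) with yaw about −0.013, residuals under 1 px. The knob triangulates to (0.524, −0.106, 0.169), so the lever starts upright. The slates are at (0.578, 0.296) with heading 11°, (0.562, −0.300) at −8.7°, and (0.414, −0.340) at 7.2°. Their sizes agree with 110x56. I'll throw the lever first.

```bash
cat >> h.py <<'E'
from scipy.spatial.transform import Rotation as Ro
L1=np.array([.394,.033,.0515]); YAW=-.013
RL=Ro.from_euler('z',YAW).as_matrix()@Ro.from_rotvec([0,-.3,0]).as_matrix()
def tool(heading,pitch=0):  # tool down, x along heading, nose raised by pitch
    return Ro.from_euler('z',heading).as_matrix()@Ro.from_rotvec([0,-pitch,0]).as_matrix()@np.diag([1.,-1,-1])
def plan(pos,heading,pitch=0):
    s=status.read_state(); R0=Ro.from_rotvec(s["eef_rot"]).as_matrix(); R=tool(heading,pitch)
    w=Ro.from_matrix(R0.T@R).as_rotvec()/(np.pi/4); d=R.T@(np.array(pos)-s["ee_pos"])/.03
    print("t",s["t"],"pos",s["ee_pos"].round(4),"open",round(s["opening"],4),"F",np.round(s["contact_force"],1))
    print(" turn",w.round(3),"| shift(after turn)",d.round(3))
E
python3 -c "
from h import *
plan([.560,-.106,.241],0)"
```

```text
t 0.35 pos [ 0.1858 -0.5966  0.242 ] open 0.0853 F [-0.5  0.1  0.9]
 turn [-0.001  0.     0.384] | shift(after turn) [ 12.475 -16.353   0.033]
```

step_arm:
  deltas:
    - [0, 0, 0.192, 0, 0, 0, 1]
    - [0, 0, 0.192, 0, 0, 0, 1]
    - [0, 0, 0, 0.69, -0.91, 0, 1]
    - [0, 0, 0, 0.69, -0.91, 0, 1]
    - [0, 0, 0, 0.69, -0.91, 0, 1]
    - [0, 0, 0, 0.69, -0.91, 0, 1]
    - [0, 0, 0, 0.69, -0.91, 0, 1]
    - [0, 0, 0, 0.69, -0.91, 0, 1]
    - [0, 0, 0, 0.69, -0.91, 0, 1]
    - [0, 0, 0, 0.69, -0.91, 0, 1]
    - [0, 0, 0, 0.69, -0.91, 0, 1]
    - [0, 0, 0, 0.69, -0.91, 0, 1]

```text
t: 1.85
ee_pos: [0.3934, -0.3228, 0.2425]
eef_rot: [3.141, 0.0, 0.001]
contact_force: [-0.3, 0.3, -0.4]
opening: 0.0002
```

step_arm:
  deltas:
    - [0, 0, 0, 0.69, -0.91, 0, 1]
    - [0, 0, 0, 0.69, -0.91, 0, 1]
    - [0, 0, 0, 0.69, -0.91, 0, 1]
    - [0, 0, 0, 0.69, -0.91, 0, 1]
    - [0, 0, 0, 0.69, -0.91, 0, 1]
    - [0, 0, 0, 0.69, -0.91, 0, 1]
    - [0, 0, 0, 0.69, -0.91, 0, 1]
    - [0, 0, 0, 0.69, -0.91, 0, 1]
    - [0, 0, 0, 0, 0, 0, 1]
    - [0, 0, 0, 0, 0, 0, 1]

```text
t: 3.1
ee_pos: [0.5579, -0.1055, 0.2421]
eef_rot: [3.141, 0.001, -0.001]
contact_force: [-0.7, 1.0, 0.1]
opening: -0.0003
```

```bash
python3 -c "
from h import *
plan([.560,-.106,.159],0)"
```

```text
t 3.1 pos [ 0.5579 -0.1055  0.2421] open -0.0003 F [-0.7  1.   0.1]
 turn [0.001 0.001 0.001] | shift(after turn) [0.069 0.015 2.772]
```

Tracking is accurate. Next I go down behind the knob, pull toward −x to TCP x≈0.508, back off, and rise.

step_arm:
  deltas:
    - [0, 0, 0, 0.1, 0, 0.7, 1]
    - [0, 0, 0, 0, 0, 0.7, 1]
    - [0, 0, 0, 0, 0, 0.7, 1]
    - [0, 0, 0, 0, 0, 0.65, 1]
    - [0, 0, 0, -0.3, 0, 0, 1]
    - [0, 0, 0, -0.3, 0, 0, 1]
    - [0, 0, 0, -0.3, 0, 0, 1]
    - [0, 0, 0, -0.3, 0, 0, 1]
    - [0, 0, 0, -0.3, 0, 0, 1]
    - [0, 0, 0, -0.25, 0, 0, 1]

```text
t: 4.35
ee_pos: [0.5076, -0.1054, 0.1602]
eef_rot: [3.141, 0.0, -0.002]
contact_force: [-0.5, 0.8, -0.4]
opening: -0.0002
```

step_arm:
  deltas:
    - [0, 0, 0, 0, 0, 0, 1]
    - [0, 0, 0, 0.4, 0, 0, 1]
    - [0, 0, 0, 0.4, 0, 0, 1]
    - [0, 0, 0, 0, 0, -0.8, 1]
    - [0, 0, 0, 0, 0, -0.8, -0.3]
    - [0, 0, 0, 0, 0, -0.8, -0.65]
    - [0, 0, 0, 0, 0, -0.5, -0.65]

```text
t: 5.22
ee_pos: [0.5343, -0.1055, 0.2483]
eef_rot: [3.141, 0.001, 0.003]
contact_force: [0.6, 0.1, -0.8]
opening: 0.0543
```

```bash
python3 -c "
from h import *
plan([.562,-.300,.241],-.152)
a,Ks,Vs=shot('scene'); cv2.imwrite('pics/s2.png',cv2.resize(a[160:320,240:460],None,fx=3.4,fy=3.4,interpolation=cv2.INTER_CUBIC))"
```

```text
t 5.225 pos [ 0.5343 -0.1055  0.2483] open 0.0543 F [ 0.6  0.1 -0.8]
 turn [ 0.001 -0.002  0.194] | shift(after turn) [1.895 6.269 0.244]
```

View pics/s2.png

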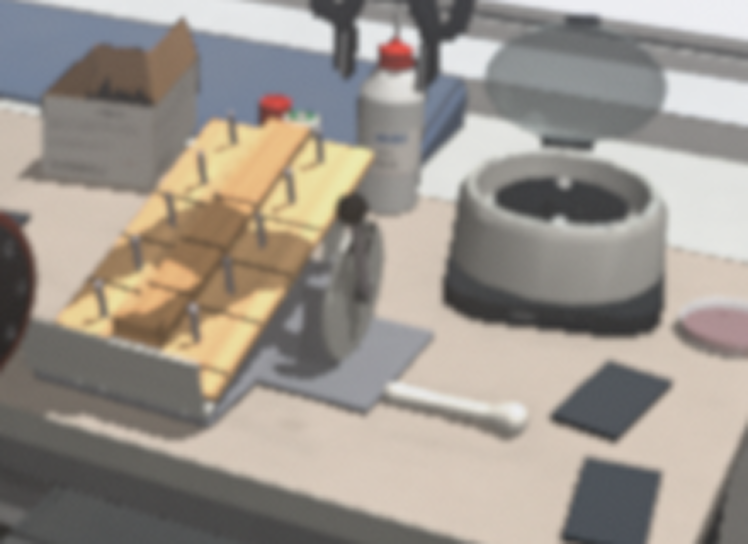

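The lever now leans toward the robot with the knob at crop (351,208), and the slates are unmoved. I'll check the angle numerically in the top view.

```bash
python3 -c "
from h import *
b,K,V=shot('top'); a,Ks,Vs=shot('scene')
for q in (-.5,-.45,-.3,0): 
  P=np.array([.524+.1*np.sin(q),-.106,.066+.1*np.cos(q)]); print(q,proj(P,Ks,Vs))
print((351+.5)/3.4-.5+240,(208+.5)/3.4-.5+160)"
```

```text
-0.5 [[342.5080054  223.28451356]]
-0.45 [[343.20896211 221.8701722 ]]
-0.3 [[345.35109158 218.06375155]]
0 [[349.62738376 212.66442736]]
342.88235294117646 220.8235294117647
```

step_arm:
  deltas:
    - [0, 0, 0.194, 0, 0, 0, -0.65]
    - [0, 0, 0, 0.24, 0.78, 0, -0.65]
    - [0, 0, 0, 0.24, 0.78, 0, -0.65]
    - [0, 0, 0, 0.24, 0.78, 0, -0.65]
    - [0, 0, 0, 0.24, 0.78, 0, -0.65]
    - [0, 0, 0, 0.24, 0.78, 0.8, -0.65]
    - [0, 0, 0, 0.24, 0.78, 0.8, -0.65]
    - [0, 0, 0, 0.24, 0.78, 0.8, -0.65]
    - [0, 0, 0, 0.24, 0.78, 0.8, -0.65]
    - [0, 0, 0, 0, 0, 0.8, -0.65]
    - [0, 0, 0, 0, 0, 0, -0.65]

```text
t: 6.75
ee_pos: [0.5592, -0.2987, 0.1235]
eef_rot: [-3.129, 0.24, 0.009]
contact_force: [-0.6, 0.0, -0.4]
opening: 0.0706
```

```bash
python3 -c "
from h import *
plan([.562,-.300,.03],-.152)"
```

```text
t 6.75 pos [ 0.5592 -0.2987  0.1235] open 0.0706 F [-0.6  0.  -0.4]
 turn [-0.004  0.008 -0.001] | shift(after turn) [0.097 0.028 3.115]
```

The lever reads −0.45 (predicted pixel matched to about 1 px). Now I descend over slate B.

step_arm:
  deltas:
    - [0, 0, 0, 0.1, 0.03, 0.8, -0.65]
    - [0, 0, 0, 0, 0, 0.8, -0.65]
    - [0, 0, 0, 0, 0, 0.8, -0.65]
    - [0, 0, 0, 0, 0, 0.6, -0.65]
    - [0, 0, 0, 0, 0, 0.2, -0.65]
    - [0, 0, 0, 0, 0, 0.1, -0.65]
    - [0, 0, 0, 0, 0, 0.1, -0.65]
    - [0, 0, 0, 0, 0, 0.05, -0.65]
    - [0, 0, 0, 0, 0, 0, -0.65]

```text
t: 7.88
ee_pos: [0.5644, -0.3005, 0.0236]
eef_rot: [3.132, -0.239, 0.001]
contact_force: [-0.0, 0.7, 0.4]
opening: 0.0707
```

```bash
python3 -c "
from h import *
plan([.562,-.300,.012],-.152)
a,Ks,Vs=shot('scene'); cv2.imwrite('pics/s3.png',cv2.resize(a[210:320,380:460],None,fx=5,fy=5,interpolation=cv2.INTER_CUBIC))"
```

```text
t 7.875 pos [ 0.5644 -0.3005  0.0236] open 0.0707 F [-0.   0.7  0.4]
 turn [ 0.    -0.001 -0.   ] | shift(after turn) [-0.08  -0.004  0.387]
```

View pics/s3.png

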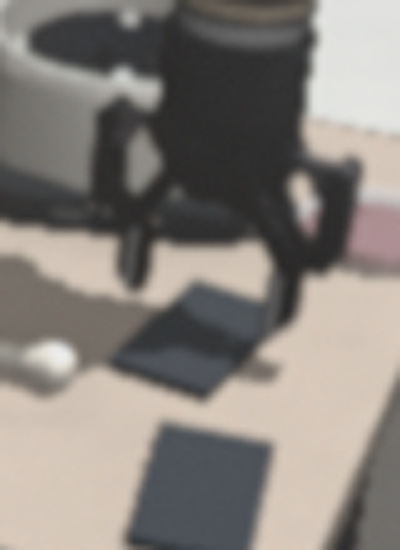

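The fingers straddle the slate at (180,340) in the crop, tips still above the table. I'm probing down.

step_arm:
  deltas:
    - [0, 0, 0, 0, 0, 0.1, -0.65]
    - [0, 0, 0, 0, 0, 0.1, -0.65]
    - [0, 0, 0, 0, 0, 0.07, -0.65]
    - [0, 0, 0, 0, 0, 0.05, -0.65]
    - [0, 0, 0, 0, 0, 0, -0.65]

```text
t: 8.55
ee_pos: [0.564, -0.3003, 0.0135]
eef_rot: [-3.132, 0.239, 0.001]
contact_force: [-1.0, 0.1, -0.4]
opening: 0.0701
```

step_arm:
  deltas:
    - [0, 0, 0, 0, 0, 0.05, -0.65]
    - [0, 0, 0, 0, 0, 0.05, -0.65]
    - [0, 0, 0, 0, 0, 0, -0.65]

```text
t: 8.93
ee_pos: [0.5641, -0.3003, 0.0105]
eef_rot: [-3.132, 0.239, 0.0]
contact_force: [-0.2, 0.4, -0.1]
opening: 0.0704
```

step_arm:
  deltas:
    - [0, 0, 0, 0, 0, 0.05, -0.65]
    - [0, 0, 0, 0, 0, 0.05, -0.65]
    - [0, 0, 0, 0, 0, 0, -0.65]

```text
t: 9.3
ee_pos: [0.564, -0.3003, 0.0075]
eef_rot: [-3.132, 0.239, 0.001]
contact_force: [0.7, -0.0, -0.2]
opening: 0.0703
```

step_arm:
  deltas:
    - [0, 0, 0, 0, 0, 0, 0]
    - [0, 0, 0, 0, 0, 0, 0.5]
    - [0, 0, 0, 0, 0, 0, 1]
    - [0, 0, 0, 0, 0, 0, 1]
  force: 50

```text
t: 9.8
ee_pos: [0.5647, -0.3007, 0.0082]
eef_rot: [3.132, -0.239, 0.002]
contact_force: [1.4, -0.6, 2.9]
opening: 0.0543
```

step_arm:
  deltas:
    - [0, 0, 0, 0, 0, -0.3, 1]
    - [0, 0, 0, 0, 0, -0.5, 1]
    - [0, 0, 0, 0, 0, -0.5, 1]
    - [0, 0, 0, 0, 0, -1, 1]
    - [0, 0, 0, 0, 0, -1, 1]
    - [0, 0, 0, 0, 0, -1, 1]
    - [0, 0, 0, 0, 0, -1, 1]
    - [0, 0, 0, 0, 0, -1, 1]
    - [0, 0, 0, 0, 0, 0, 1]

```text
t: 10.92
ee_pos: [0.5663, -0.3018, 0.2015]
eef_rot: [3.128, -0.238, 0.012]
contact_force: [-0.5, -0.5, -1.1]
opening: 0.0541
```

Run:
```python
from h import *
a,Ks,Vs=shot('scene'); 
s=status.read_state(); u,v=proj(s['ee_pos'],Ks,Vs)[0]; print(u,v)
u,v=int(u),int(v); cv2.imwrite('pics/s4.png',cv2.resize(a[v-70:v+60,u-60:u+60],None,fx=4,fy=4,interpolation=cv2.INTER_CUBIC))
plan([.45,.03,.16],YAW,.166)
for k in range(4): print(k+1, L1+RL@np.array([.0545+.06*k,0,.0113]))
```

```text
428.8733921646969 210.0403177378135
t 10.975 pos [ 0.565  -0.301   0.1988] open 0.0544 F [-0.2 -0.7 -2. ]
 turn [ 0.017  0.207 -0.177] | shift(after turn) [ -4.136 -10.981   0.619]
1 [0.44272234 0.03236657 0.07840115]
2 [0.50003769 0.03162143 0.09613237]
3 [0.55735303 0.03087629 0.11386358]
4 [0.61466838 0.03013115 0.13159479]
```

View pics/s4.png

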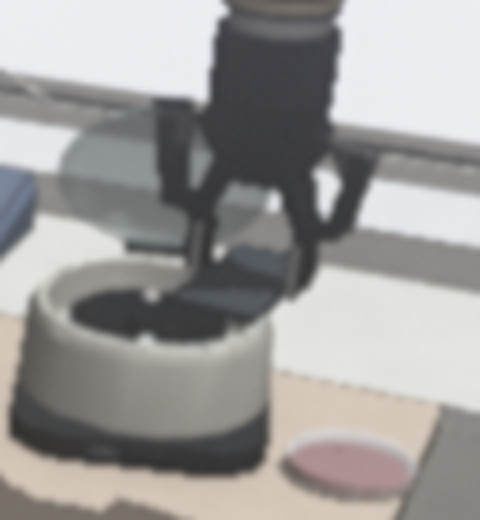

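Slate B is held squarely across its middle, at crop (240,285). Now I compute the hover and placement poses.

```bash
cat >> h.py <<'E'
def place(k,ox,h,oz=.004):
    C=L1+RL@np.array([.0545+.06*(k-1),0,.0113]); R=tool(YAW,.166)
    plan(C-R@np.array([ox,0,oz])+[0,0,h],YAW,.166)
E
python3 - <<'E'
from h import *
place(1,-.0024,.15)
place(1,-.0024,.04)
E
```

```text
t 10.975 pos [ 0.565  -0.301   0.1988] open 0.0544 F [-0.2 -0.7 -2. ]
 turn [ 0.017  0.207 -0.177] | shift(after turn) [ -3.92  -11.057  -1.803]
t 10.975 pos [ 0.565  -0.301   0.1988] open 0.0544 F [-0.2 -0.7 -2. ]
 turn [ 0.017  0.207 -0.177] | shift(after turn) [ -4.526 -11.057   1.813]
```

step_arm:
  deltas:
    - [0.008, 0.104, -0.088, 0, 0, -0.9, 1]
    - [0.008, 0.104, -0.088, 0, 0, -0.9, 1]
    - [0, 0, 0, -0.327, -0.921, 0, 1]
    - [0, 0, 0, -0.327, -0.921, 0, 1]
    - [0, 0, 0, -0.327, -0.921, 0, 1]
    - [0, 0, 0, -0.327, -0.921, 0, 1]
    - [0, 0, 0, -0.327, -0.921, 0, 1]
    - [0, 0, 0, -0.327, -0.921, 0, 1]
    - [0, 0, 0, -0.327, -0.921, 0, 1]
    - [0, 0, 0, -0.327, -0.921, 0, 1]
    - [0, 0, 0, -0.327, -0.921, 0, 1]
    - [0, 0, 0, -0.327, -0.921, 0, 1]

```text
t: 12.48
ee_pos: [0.4671, -0.0216, 0.2326]
eef_rot: [-3.131, 0.022, -0.251]
contact_force: [-0.2, -0.0, -1.7]
opening: 0.0547
```

step_arm:
  deltas:
    - [0, 0, 0, -0.327, -0.921, 0, 1]
    - [0, 0, 0, -0.327, -0.921, 0, 1]
    - [0, 0, 0, 0, 0, 0, 1]
    - [0, 0, 0, 0, 0, 0, 1]

```text
t: 12.98
ee_pos: [0.4498, 0.0325, 0.2308]
eef_rot: [3.131, -0.021, 0.254]
contact_force: [-0.1, -0.3, -0.5]
opening: 0.0546
```

Run:
```python
from h import *
place(1,-.0024,.02)
```

```text
t 12.975 pos [0.4498 0.0325 0.2308] open 0.0546 F [-0.1 -0.3 -0.5]
 turn [-0.001  0.005 -0.   ] | shift(after turn) [-0.883  0.008  4.18 ]
```

step_arm:
  deltas:
    - [0, 0.005, 0, -0.2, 0, 0.8, 1]
    - [0, 0, 0, -0.2, 0, 0.8, 1]
    - [0, 0, 0, -0.2, 0, 0.8, 1]
    - [0, 0, 0, -0.15, 0, 0.8, 1]
    - [0, 0, 0, -0.13, 0, 0.6, 1]
    - [0, 0, 0, 0, 0, 0.38, 1]
    - [0, 0, 0, 0, 0, 0, 1]
    - [0, 0, 0, 0, 0, 0, 1]

```text
t: 13.98
ee_pos: [0.446, 0.0327, 0.1046]
eef_rot: [3.13, -0.022, 0.265]
contact_force: [1.0, 1.8, -1.5]
opening: 0.0543
```

Run:
```python
from h import *
place(1,-.0024,.0)
a,Ks,Vs=shot('scene'); cv2.imwrite('pics/s5.png',cv2.resize(a[175:285,235:365],None,fx=5,fy=5,interpolation=cv2.INTER_CUBIC))
```

```text
t 13.975 pos [0.446  0.0327 0.1046] open 0.0543 F [ 1.   1.8 -1.5]
 turn [-0.001 -0.004 -0.001] | shift(after turn) [-0.173  0.013  0.709]
```

View pics/s5.png

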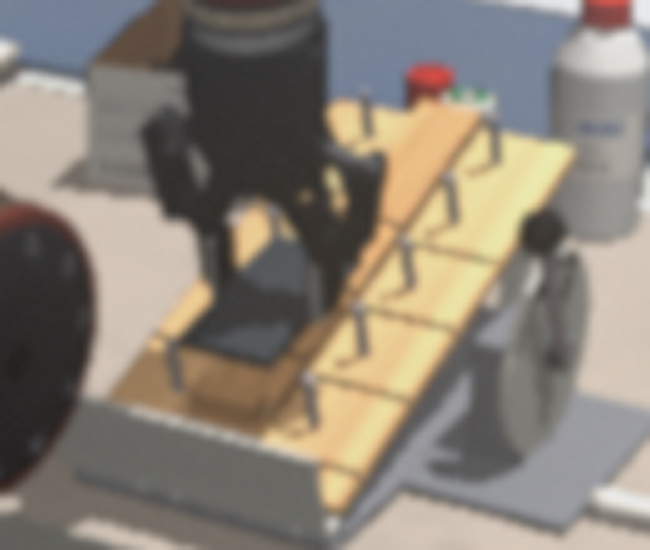

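The slate hovers between the pins and aligned with the bed, lower edge at crop (185–275, 340–362). I'm lowering to contact.

step_arm:
  deltas:
    - [0, -0.004, 0, -0.06, 0, 0.2, 1]
    - [0, 0, 0, -0.06, 0, 0.2, 1]
    - [0, 0, 0, -0.05, 0, 0.15, 1]
    - [0, 0, 0, 0, 0, 0.05, 1]
    - [0, 0, 0, 0, 0, 0, 1]

```text
t: 14.65
ee_pos: [0.443, 0.0331, 0.085]
eef_rot: [-3.131, 0.021, -0.258]
contact_force: [0.5, 0.3, -1.8]
opening: 0.0544
```

step_arm:
  deltas:
    - [0, 0, 0, 0, 0, 0.05, 1]
    - [0, 0, 0, 0, 0, 0.05, 1]
    - [0, 0, 0, 0, 0, 0, 1]

```text
t: 15.02
ee_pos: [0.4435, 0.0331, 0.0821]
eef_rot: [-3.131, 0.021, -0.258]
contact_force: [0.4, 0.1, -0.8]
opening: 0.0543
```

step_arm:
  deltas:
    - [0, 0, 0, 0, 0, 0.04, 1]
    - [0, 0, 0, 0, 0, 0.04, 1]
    - [0, 0, 0, 0, 0, 0, 1]

```text
t: 15.4
ee_pos: [0.444, 0.0331, 0.0801]
eef_rot: [-3.131, 0.021, -0.258]
contact_force: [-2.0, 0.3, 3.0]
opening: 0.0542
```

Contact (3 N). Release and rise.

step_arm:
  deltas:
    - [0, 0, 0, 0, 0, 0, -0.4]
    - [0, 0, 0, 0, 0, 0, -0.65]
    - [0, 0, 0, 0, 0, 0, -0.65]
    - [0, 0, 0, 0, 0, -0.3, -0.65]
    - [0, 0, 0, 0, 0, -0.7, -0.65]
    - [0, 0, 0, 0, 0, -1, -0.65]
    - [0, 0, 0, 0, 0, -1, -0.65]
    - [0, 0, 0, 0, 0, -1, -0.65]
    - [0, 0, 0, 0, 0, -1, -0.65]
    - [0, 0, 0, 0, 0, 0, -0.65]

```text
t: 16.65
ee_pos: [0.4213, 0.0331, 0.2315]
eef_rot: [3.129, -0.021, 0.27]
contact_force: [0.5, 0.0, 0.5]
opening: 0.0705
```

```bash
cat >> h.py <<'E'
def tabl(b,K,V,boxes=((185,150,48,70),(370,165,57,97))):
    hsv=cv2.cvtColor(b,cv2.COLOR_BGR2HSV); m=((hsv[...,2]<135)&(abs(hsv[...,0].astype(int)-98)<20)).astype(np.uint8)
    for x,y,w,h in boxes:
        mm=np.zeros_like(m); mm[y:y+h,x:x+w]=m[y:y+h,x:x+w]
        for c in cv2.findContours(mm,0,1)[0]:
            if cv2.contourArea(c)<200: continue
            P=np.array([onz(p[0],.008,K,V)[:2]*1000 for p in c.astype(float)]).astype(np.float32); print(cv2.boundingRect(c),cv2.minAreaRect(P))
E
python3 - <<'E'
from h import *
plan([.414,-.340,.23],.125)
b,K,V=shot('top'); a,Ks,Vs=shot('scene')
tabl(b,K,V)
A=cv2.resize(a[185:285,240:365],None,fx=5,fy=5,interpolation=cv2.INTER_CUBIC)
cv2.imwrite('pics/s6.png',A)
T=[(x,y,8.0+3.3-.0) for x in (0,) for y in (28,-28)]
# predicted lower-edge top corners of slate 1 in scene view
R=RL@Ro.from_rotvec([0,.134,0]).as_matrix(); C=L1+RL@np.array([.0545,0,.0113])
for c in ((-.055,.028,.004),(-.055,-.028,.004),(.055,-.028,.004),(.055,.028,.004)):
    u,v=proj(C+R@np.array(c),Ks,Vs)[0]; print((round((u-240+.5)*5),round((v-185+.5)*5)))
E
```

```text
t 16.65 pos [0.4213 0.0331 0.2315] open 0.0705 F [0.5 0.  0.5]
 turn [ 0.014 -0.219 -0.176] | shift(after turn) [-1.793 12.308  0.048]
(198, 167, 21, 35) ((578.0394897460938, 296.593017578125), (104.13526153564453, 50.55586242675781), 11.083195686340332)
(401, 219, 23, 35) ((413.7593994140625, -340.3709411621094), (104.92768859863281, 53.17945861816406), 7.3339667320251465)
(149, 328)
(242, 353)
(337, 245)
(247, 223)
```

View pics/s6.png

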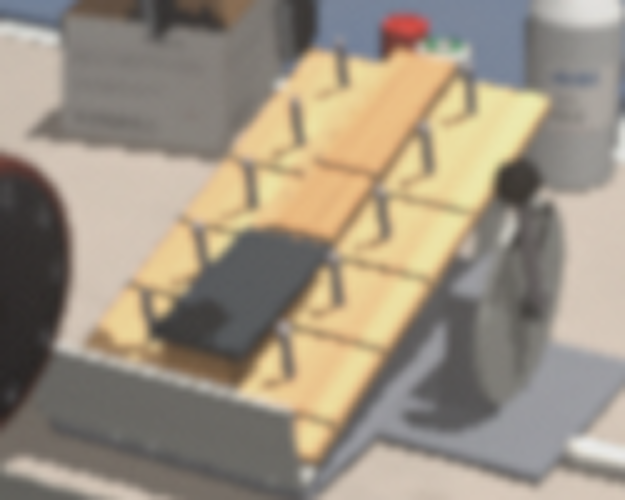

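Slate 1 sits as predicted: corners at crop (155,332), (243,355), (332,240) and (252,228), within about 1 px. The remaining slates are unmoved. Next is slate C.

step_arm:
  deltas:
    - [0.007, -0.11, -0.088, 0, 0, 0, -0.65]
    - [0.007, -0.11, -0.088, 0, 0, 0, -0.65]
    - [0, 0, 0, -0.13, 0.88, 0, -0.65]
    - [0, 0, 0, -0.13, 0.88, 0, -0.65]
    - [0, 0, 0, -0.13, 0.88, 0, -0.65]
    - [0, 0, 0, -0.13, 0.88, 0, -0.65]
    - [0, 0, 0, -0.13, 0.88, 0, -0.65]
    - [0, 0, 0, -0.13, 0.88, 0, -0.65]
    - [0, 0, 0, -0.13, 0.88, 0, -0.65]
    - [0, 0, 0, -0.13, 0.88, 0, -0.65]
    - [0, 0, 0, -0.13, 0.88, 0, -0.65]
    - [0, 0, 0, -0.13, 0.88, 0, -0.65]

```text
t: 18.25
ee_pos: [0.4125, -0.2337, 0.2255]
eef_rot: [-3.132, -0.196, 0.018]
contact_force: [-0.4, 0.4, -0.3]
opening: 0.0707
```

step_arm:
  deltas:
    - [0, 0, 0, -0.13, 0.88, 0.7, -0.65]
    - [0, 0, 0, -0.13, 0.88, 0.9, -0.65]
    - [0, 0, 0, -0.13, 0.88, 0.9, -0.65]
    - [0, 0, 0, -0.13, 0.88, 0.9, -0.65]
    - [0, 0, 0, 0, 0, 0.9, -0.65]
    - [0, 0, 0, 0, 0, 0.9, -0.65]
    - [0, 0, 0, 0, 0, 0, -0.65]
    - [0, 0, 0, 0, 0, 0, -0.65]

```text
t: 19.25
ee_pos: [0.4098, -0.34, 0.0715]
eef_rot: [-3.134, -0.196, 0.014]
contact_force: [0.2, 0.6, 1.0]
opening: 0.0701
```

Run:
```python
from h import *
plan([.414,-.340,.0075],.127)
```

```text
t 19.25 pos [ 0.4098 -0.34    0.0715] open 0.0701 F [0.2 0.6 1. ]
 turn [-0.003  0.011 -0.002] | shift(after turn) [0.138 0.017 2.134]
```

step_arm:
  deltas:
    - [-0.003, 0.011, -0.002, 0.14, 0.02, 0.6, -0.65]
    - [0, 0, 0, 0, 0, 0.6, -0.65]
    - [0, 0, 0, 0, 0, 0.4, -0.65]
    - [0, 0, 0, 0, 0, 0.2, -0.65]
    - [0, 0, 0, 0, 0, 0.13, -0.65]
    - [0, 0, 0, 0, 0, 0.1, -0.65]
    - [0, 0, 0, 0, 0, 0.1, -0.65]
    - [0, 0, 0, 0, 0, 0, -0.65]

```text
t: 20.25
ee_pos: [0.414, -0.3403, 0.0078]
eef_rot: [3.134, 0.199, 0.0]
contact_force: [-0.8, 0.4, 0.1]
opening: 0.0708
```

step_arm:
  deltas:
    - [0, 0, 0, 0, 0, 0, 0]
    - [0, 0, 0, 0, 0, 0, 0.5]
    - [0, 0, 0, 0, 0, 0, 1]
    - [0, 0, 0, 0, 0, 0, 1]
  force: 50

```text
t: 20.75
ee_pos: [0.4146, -0.3409, 0.0085]
eef_rot: [3.133, 0.198, 0.002]
contact_force: [0.1, 0.0, 3.8]
opening: 0.054
```

step_arm:
  deltas:
    - [0, 0, 0, 0, 0, -0.3, 1]
    - [0, 0, 0, 0, 0, -0.5, 1]
    - [0, 0, 0, 0, 0, -0.8, 1]
    - [0, 0, 0, 0, 0, -1, 1]
    - [0, 0, 0, 0, 0, -1, 1]
    - [0, 0, 0, 0, 0, -1, 1]
    - [0, 0, 0, 0, 0, -1, 1]
    - [0, 0, 0, 0, 0, -1, 1]
    - [0, 0, 0, 0, 0, -1, 1]
    - [0, 0, 0, 0, 0, 0, 1]
    - [0, 0, 0, 0, 0, 0, 1]

```text
t: 22.12
ee_pos: [0.4133, -0.3394, 0.2348]
eef_rot: [-3.135, -0.199, 0.001]
contact_force: [0.6, -0.9, -2.1]
opening: 0.054
```

Run:
```python
from h import *
place(2,0,.15)
a,Ks,Vs=shot('scene'); s=status.read_state(); u,v=map(int,proj(s['ee_pos'],Ks,Vs)[0]); print(u,v)
cv2.imwrite('pics/s7.png',cv2.resize(a[max(v-70,0):v+60,u-60:u+60],None,fx=4,fy=4,interpolation=cv2.INTER_CUBIC))
```

```text
t 22.125 pos [ 0.4133 -0.3394  0.2348] open 0.054 F [ 0.6 -0.9 -2.1]
 turn [-0.015  0.212  0.177] | shift(after turn) [  2.755 -12.404  -0.056]
431 221
```

step_arm:
  deltas:
    - [-0.008, 0.106, 0.088, 0, 0, -0.2, 1]
    - [-0.008, 0.106, 0.088, 0, 0, 0, 1]
    - [0, 0, 0, 0.197, -0.886, 0, 1]
    - [0, 0, 0, 0.197, -0.886, 0, 1]
    - [0, 0, 0, 0.197, -0.886, 0, 1]
    - [0, 0, 0, 0.197, -0.886, 0, 1]
    - [0, 0, 0, 0.197, -0.886, 0, 1]
    - [0, 0, 0, 0.197, -0.886, 0, 1]
    - [0, 0, 0, 0.197, -0.886, 0, 1]
    - [0, 0, 0, 0.197, -0.886, 0, 1]
    - [0, 0, 0, 0.197, -0.886, 0, 1]
    - [0, 0, 0, 0.197, -0.886, 0, 1]

```text
t: 23.68
ee_pos: [0.4742, -0.0737, 0.2489]
eef_rot: [3.13, -0.019, 0.256]
contact_force: [-0.5, 0.6, -1.8]
opening: 0.0542
```

step_arm:
  deltas:
    - [0, 0, 0, 0.197, -0.886, 0, 1]
    - [0, 0, 0, 0.197, -0.886, 0, 1]
    - [0, 0, 0, 0.197, -0.886, 0, 1]
    - [0, 0, 0, 0.197, -0.886, 0, 1]
    - [0, 0, 0, 0, 0, 0, 1]
    - [0, 0, 0, 0, 0, 0, 1]

```text
t: 24.42
ee_pos: [0.4991, 0.0307, 0.2534]
eef_rot: [3.128, -0.018, 0.257]
contact_force: [-0.4, -0.7, -0.7]
opening: 0.0544
```

Run:
```python
from h import *
place(2,0,.02)
```

```text
t 24.425 pos [0.4991 0.0307 0.2534] open 0.0544 F [-0.4 -0.7 -0.7]
 turn [0.003 0.002 0.002] | shift(after turn) [-0.725 -0.03   4.383]
```

step_arm:
  deltas:
    - [0.003, 0.002, 0.002, -0.2, -0.03, 0.8, 1]
    - [0, 0, 0, -0.2, 0, 0.8, 1]
    - [0, 0, 0, -0.2, 0, 0.8, 1]
    - [0, 0, 0, -0.13, 0, 0.8, 1]
    - [0, 0, 0, 0, 0, 0.8, 1]
    - [0, 0, 0, 0, 0, 0.38, 1]
    - [0, 0, 0, 0, 0, 0, 1]
    - [0, 0, 0, 0, 0, 0, 1]

```text
t: 25.42
ee_pos: [0.5013, 0.0316, 0.1227]
eef_rot: [3.129, -0.021, 0.267]
contact_force: [-0.2, 0.2, -1.6]
opening: 0.0544
```

Run:
```python
from h import *
place(2,0,.003)
```

```text
t 25.425 pos [0.5013 0.0316 0.1227] open 0.0544 F [-0.2  0.2 -1.6]
 turn [-0.    -0.006 -0.001] | shift(after turn) [-0.17  -0.     0.634]
```

step_arm:
  deltas:
    - [0, -0.006, 0, -0.06, 0, 0.2, 1]
    - [0, 0, 0, -0.06, 0, 0.2, 1]
    - [0, 0, 0, -0.05, 0, 0.15, 1]
    - [0, 0, 0, 0, 0, 0.08, 1]
    - [0, 0, 0, 0, 0, 0.05, 1]
    - [0, 0, 0, 0, 0, 0, 1]

```text
t: 26.18
ee_pos: [0.4989, 0.032, 0.1007]
eef_rot: [3.131, -0.021, 0.257]
contact_force: [-0.4, -0.4, -2.5]
opening: 0.0542
```

step_arm:
  deltas:
    - [0, 0, 0, 0, 0, 0.04, 1]
    - [0, 0, 0, 0, 0, 0.04, 1]
    - [0, 0, 0, 0, 0, 0, 1]

```text
t: 26.55
ee_pos: [0.4992, 0.032, 0.0983]
eef_rot: [3.131, -0.021, 0.257]
contact_force: [0.8, 0.9, -0.8]
opening: 0.0543
```

step_arm:
  deltas:
    - [0, 0, 0, 0, 0, 0.03, 1]
    - [0, 0, 0, 0, 0, 0.02, 1]
    - [0, 0, 0, 0, 0, 0, 1]

```text
t: 26.92
ee_pos: [0.4995, 0.032, 0.0977]
eef_rot: [3.131, -0.021, 0.257]
contact_force: [-4.6, -0.1, 4.6]
opening: 0.054
```

Contact where expected. Release and rise.

step_arm:
  deltas:
    - [0, 0, 0, 0, 0, 0, -0.4]
    - [0, 0, 0, 0, 0, 0, -0.65]
    - [0, 0, 0, 0, 0, 0, -0.65]
    - [0, 0, 0, 0, 0, -0.3, -0.65]
    - [0, 0, 0, 0, 0, -0.7, -0.65]
    - [0, 0, 0, 0, 0, -1, -0.65]
    - [0, 0, 0, 0, 0, -1, -0.65]
    - [0, 0, 0, 0, 0, -1, -0.65]
    - [0, 0, 0, 0, 0, -1, -0.65]
    - [0, 0, 0, 0, 0, 0, -0.65]

```text
t: 28.18
ee_pos: [0.4769, 0.0321, 0.2487]
eef_rot: [3.129, -0.021, 0.269]
contact_force: [0.2, -0.4, -0.7]
opening: 0.0707
```

```bash
cat >> h.py <<'E'
def corners(k,Ks,Vs,f=5,x0=240,y0=185):
    R=RL@Ro.from_rotvec([0,.134,0]).as_matrix(); C=L1+RL@np.array([.0545+.06*(k-1),0,.0113])
    print(k,[tuple(int(round(q)) for q in (proj(C+R@np.array(c),Ks,Vs)[0]-[x0-.5,y0-.5])*f) for c in ((-.055,.028,.004),(-.055,-.028,.004),(.055,-.028,.004),(.055,.028,.004))])
E
python3 - <<'E'
from h import *
plan([.578,.2965,.25],.193)
b,K,V=shot('top'); a,Ks,Vs=shot('scene')
tabl(b,K,V)
cv2.imwrite('pics/s8.png',cv2.resize(a[185:285,240:365],None,fx=5,fy=5,interpolation=cv2.INTER_CUBIC))
for k in(1,2): corners(k,Ks,Vs)
E
```

```text
t 28.175 pos [0.4769 0.0321 0.2487] open 0.0707 F [ 0.2 -0.4 -0.7]
 turn [ 0.022 -0.218 -0.262] | shift(after turn) [ 4.997 -8.005 -0.045]
(198, 167, 21, 35) ((578.1083984375, 296.45758056640625), (104.1900863647461, 50.63892364501953), 11.367570877075195)
1 [(149, 328), (242, 353), (337, 245), (247, 223)]
2 [(202, 258), (294, 280), (383, 179), (295, 159)]
```

View pics/s8.png

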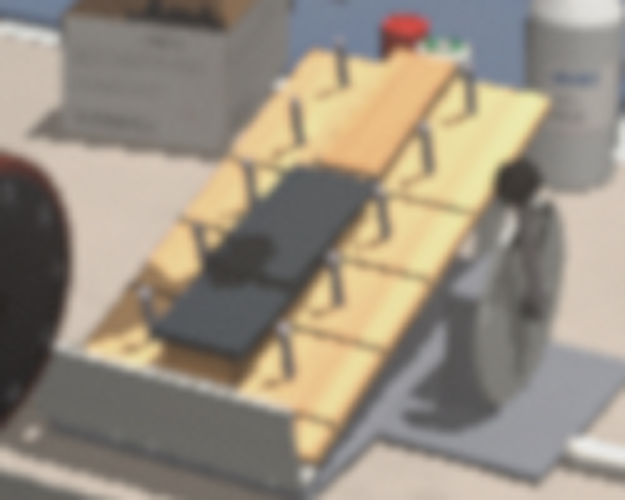

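Slate 2 matches its prediction: upper corners at crop (378,178) and (300,165), against (383,179) and (295,159). Now slate A.

step_arm:
  deltas:
    - [0.011, -0.109, -0.131, 0, 0, 0, -0.65]
    - [0.011, -0.109, -0.131, 0, 0, 0, -0.65]
    - [0, 0, 0, 0.555, -0.889, 0, -0.65]
    - [0, 0, 0, 0.555, -0.889, 0, -0.65]
    - [0, 0, 0, 0.555, -0.889, 0, -0.65]
    - [0, 0, 0, 0.555, -0.889, 0, -0.65]
    - [0, 0, 0, 0.555, -0.889, 0, -0.65]
    - [0, 0, 0, 0.555, -0.889, 0, -0.65]
    - [0, 0, 0, 0.555, -0.889, 0.3, -0.65]
    - [0, 0, 0, 0.555, -0.889, 0.6, -0.65]
    - [0, 0, 0, 0.555, -0.889, 0.9, -0.65]

```text
t: 29.65
ee_pos: [0.5756, 0.2973, 0.1882]
eef_rot: [-3.126, -0.303, 0.014]
contact_force: [-0.1, -0.3, -0.3]
opening: 0.0702
```

step_arm:
  deltas:
    - [0, 0, 0, 0, 0, 0.9, -0.65]
    - [0, 0, 0, 0, 0, 0.9, -0.65]
    - [0, 0, 0, 0, 0, 0.9, -0.65]
    - [0, 0, 0, 0, 0, 0.9, -0.65]
    - [0, 0, 0, 0, 0, 0.5, -0.65]
    - [0, 0, 0, 0, 0, 0, -0.65]
    - [0, 0, 0, 0, 0, 0, -0.65]

```text
t: 30.52
ee_pos: [0.5753, 0.2968, 0.0679]
eef_rot: [-3.126, -0.303, 0.01]
contact_force: [0.7, 0.1, 1.0]
opening: 0.0707
```

Run:
```python
from h import *
plan([.578,.2965,.0075],.195)
```

```text
t 30.525 pos [0.5753 0.2968 0.0679] open 0.0707 F [0.7 0.1 1. ]
 turn [-0.003  0.008 -0.003] | shift(after turn) [0.086 0.027 2.015]
```

step_arm:
  deltas:
    - [-0.003, 0.008, -0.003, 0.09, 0.03, 0.6, -0.65]
    - [0, 0, 0, 0, 0, 0.6, -0.65]
    - [0, 0, 0, 0, 0, 0.4, -0.65]
    - [0, 0, 0, 0, 0, 0.2, -0.65]
    - [0, 0, 0, 0, 0, 0.1, -0.65]
    - [0, 0, 0, 0, 0, 0.06, -0.65]
    - [0, 0, 0, 0, 0, 0.05, -0.65]
    - [0, 0, 0, 0, 0, 0, -0.65]

```text
t: 31.52
ee_pos: [0.5775, 0.2963, 0.0072]
eef_rot: [3.126, 0.306, -0.001]
contact_force: [-0.1, -0.1, -0.3]
opening: 0.0705
```

step_arm:
  deltas:
    - [0, 0, 0, 0, 0, 0, 0]
    - [0, 0, 0, 0, 0, 0, 0.5]
    - [0, 0, 0, 0, 0, 0, 1]
    - [0, 0, 0, 0, 0, 0, 1]
  force: 50

```text
t: 32.02
ee_pos: [0.578, 0.2965, 0.0077]
eef_rot: [3.126, 0.306, 0.001]
contact_force: [-0.5, 1.0, 3.5]
opening: 0.0541
```

step_arm:
  deltas:
    - [0, 0, 0, 0, 0, -0.3, 1]
    - [0, 0, 0, 0, 0, -0.5, 1]
    - [0, 0, 0, 0, 0, -0.8, 1]
    - [0, 0, 0, 0, 0, -1, 1]
    - [0, 0, 0, 0, 0, -1, 1]
    - [0, 0, 0, 0, 0, -1, 1]
    - [0, 0, 0, 0, 0, -1, 1]
    - [0, 0, 0, 0, 0, -1, 1]
    - [0, 0, 0, 0, 0, -1, 1]
    - [0, 0, 0, 0, 0, -1, 1]
    - [0, 0, 0, 0, 0, 0, 1]
    - [0, 0, 0, 0, 0, 0, 1]

```text
t: 33.52
ee_pos: [0.5767, 0.296, 0.2637]
eef_rot: [3.125, 0.306, -0.005]
contact_force: [-0.5, -0.4, -2.4]
opening: 0.0541
```

Run:
```python
from h import *
b,K,V=shot('top'); tabl(b,K,V)
place(3,0,.14)
```

```text
t 33.575 pos [0.5764 0.2959 0.2628] open 0.0543 F [-0.3  0.1 -2.1]
 turn [-0.02   0.216  0.265] | shift(after turn) [-0.561  8.842  0.074]
```

step_arm:
  deltas:
    - [-0.01, 0.108, 0.132, 0, 0, 0, 1]
    - [-0.01, 0.108, 0.132, 0, 0, 0, 1]
    - [0, 0, 0, -0.06, 0.884, 0, 1]
    - [0, 0, 0, -0.06, 0.884, 0, 1]
    - [0, 0, 0, -0.06, 0.884, 0, 1]
    - [0, 0, 0, -0.06, 0.884, 0, 1]
    - [0, 0, 0, -0.06, 0.884, 0, 1]
    - [0, 0, 0, -0.06, 0.884, 0, 1]
    - [0, 0, 0, -0.06, 0.884, 0, 1]
    - [0, 0, 0, -0.06, 0.884, 0, 1]
    - [0, 0, 0, -0.06, 0.884, 0, 1]
    - [0, 0, 0, -0.06, 0.884, 0, 1]

```text
t: 35.08
ee_pos: [0.555, 0.0307, 0.259]
eef_rot: [-3.13, 0.019, -0.258]
contact_force: [-0.8, 0.0, -1.2]
opening: 0.0544
```

step_arm:
  deltas:
    - [0, 0, 0, -0.15, 0, 0.7, 1]
    - [0, 0, 0, -0.15, 0, 0.7, 1]
    - [0, 0, 0, -0.15, 0, 0.7, 1]
    - [0, 0, 0, -0.15, 0, 0.7, 1]
    - [0, 0, 0, 0, 0, 0.5, 1]
    - [0, 0, 0, 0, 0, 0.3, 1]
    - [0, 0, 0, 0, 0, 0, 1]
    - [0, 0, 0, 0, 0, 0, 1]

```text
t: 36.08
ee_pos: [0.5577, 0.0315, 0.1529]
eef_rot: [-3.13, 0.019, -0.268]
contact_force: [0.6, 0.1, -1.8]
opening: 0.0541
```

Run:
```python
from h import *
place(3,0,.003)
```

```text
t 36.075 pos [0.5577 0.0315 0.1529] open 0.0541 F [ 0.6  0.1 -1.8]
 turn [-0.002 -0.006  0.001] | shift(after turn) [-0.21   0.021  1.049]
```

step_arm:
  deltas:
    - [-0.002, -0.006, 0.001, -0.07, 0.02, 0.35, 1]
    - [0, 0, 0, -0.07, 0, 0.35, 1]
    - [0, 0, 0, -0.07, 0, 0.2, 1]
    - [0, 0, 0, 0, 0, 0.1, 1]
    - [0, 0, 0, 0, 0, 0.08, 1]
    - [0, 0, 0, 0, 0, 0.05, 1]
    - [0, 0, 0, 0, 0, 0, 1]

```text
t: 36.95
ee_pos: [0.5565, 0.0309, 0.1177]
eef_rot: [3.13, -0.021, 0.258]
contact_force: [-0.6, -0.1, -1.1]
opening: 0.0548
```

step_arm:
  deltas:
    - [0, 0, 0, 0, 0, 0.03, 1]
    - [0, 0, 0, 0, 0, 0.03, 1]
    - [0, 0, 0, 0, 0, 0, 1]

```text
t: 37.33
ee_pos: [0.5566, 0.0309, 0.1158]
eef_rot: [3.13, -0.021, 0.257]
contact_force: [0.4, 0.1, -1.7]
opening: 0.0545
```

step_arm:
  deltas:
    - [0, 0, 0, 0, 0, 0.03, 1]
    - [0, 0, 0, 0, 0, 0.02, 1]
    - [0, 0, 0, 0, 0, 0, 1]

```text
t: 37.7
ee_pos: [0.5569, 0.0309, 0.1147]
eef_rot: [3.13, -0.021, 0.258]
contact_force: [-2.2, 0.7, 2.8]
opening: 0.0546
```

step_arm:
  deltas:
    - [0, 0, 0, 0, 0, 0, -0.4]
    - [0, 0, 0, 0, 0, 0, -0.65]
    - [0, 0, 0, 0, 0, 0, -0.65]
    - [0, 0, 0, 0, 0, -0.3, -0.65]
    - [0, 0, 0, 0, 0, -0.7, -0.65]
    - [0, 0, 0, 0, 0, -1, -0.65]
    - [0, 0, 0, 0, 0, -1, -0.65]
    - [0, 0, 0, 0, 0, -1, -0.65]
    - [0, 0, 0, 0, 0, -1, -0.65]
    - [0, 0, 0, 0, 0, 0, -0.65]

```text
t: 38.95
ee_pos: [0.5343, 0.0312, 0.2665]
eef_rot: [3.128, -0.021, 0.27]
contact_force: [0.9, 0.8, -0.3]
opening: 0.0702
```

Run:
```python
from h import *
plan([.44,-.106,.26],0)
b,K,V=shot('top'); a,Ks,Vs=shot('scene')
tabl(b,K,V)
cv2.imwrite('pics/s9.png',cv2.resize(a[185:285,240:365],None,fx=5,fy=5,interpolation=cv2.INTER_CUBIC))
for k in(1,2,3): corners(k,Ks,Vs)
```

```text
t 38.95 pos [0.5343 0.0312 0.2665] open 0.0702 F [ 0.9  0.8 -0.3]
 turn [ 0.002 -0.219 -0.017] | shift(after turn) [-3.143  4.573  0.216]
1 [(149, 328), (242, 353), (337, 245), (247, 223)]
2 [(202, 258), (294, 280), (383, 179), (295, 159)]
3 [(253, 191), (343, 212), (426, 117), (340, 99)]
```

View pics/s9.png

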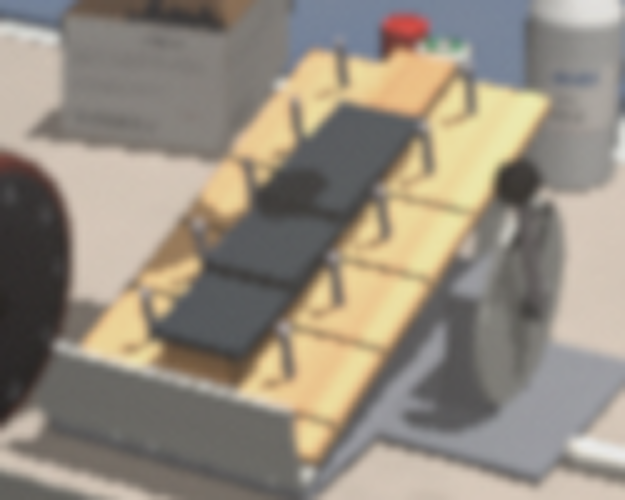

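All three slates are stacked within about 1 px of prediction, with the newest one's upper corners at crop (422,115) and (345,103). Next I move to the near side of the knob and take a top-view check on the way.

step_arm:
  deltas:
    - [0.001, -0.11, -0.009, 0, 0, 0, 1]
    - [0.001, -0.11, -0.009, 0, 0, 0, 1]
    - [0, 0, 0, -0.524, 0.762, 0, 1]
    - [0, 0, 0, -0.524, 0.762, 0, 1]
    - [0, 0, 0, -0.524, 0.762, 0, 1]
    - [0, 0, 0, -0.524, 0.762, 0, 1]
    - [0, 0, 0, -0.524, 0.762, 0, 1]
    - [0, 0, 0, -0.524, 0.762, 0, 1]
    - [0, 0, 0, 0, 0, 0, 1]
    - [0, 0, 0, 0, 0, 0, 1]

```text
t: 40.3
ee_pos: [0.438, -0.1054, 0.262]
eef_rot: [-3.14, -0.001, 0.016]
contact_force: [-0.7, -0.5, 0.6]
opening: 0.0002
```

Run:
```python
from h import *
plan([.44,-.106,.157],0)
b,K,V=shot('top')
for k in(1,2,3): corners(k,K,V,4,190,120)
cv2.imwrite('pics/t2.png',cv2.resize(b[120:265,190:380],None,fx=4,fy=4,interpolation=cv2.INTER_CUBIC))
```

```text
t 40.3 pos [ 0.438  -0.1054  0.262 ] open 0.0002 F [-0.7 -0.5  0.6]
 turn [-0.002  0.013  0.001] | shift(after turn) [0.068 0.02  3.5  ]
1 [(379, 491), (455, 492), (457, 341), (381, 340)]
2 [(380, 409), (458, 410), (460, 258), (382, 257)]
3 [(382, 327), (460, 328), (462, 175), (384, 174)]
```

View pics/t2.png

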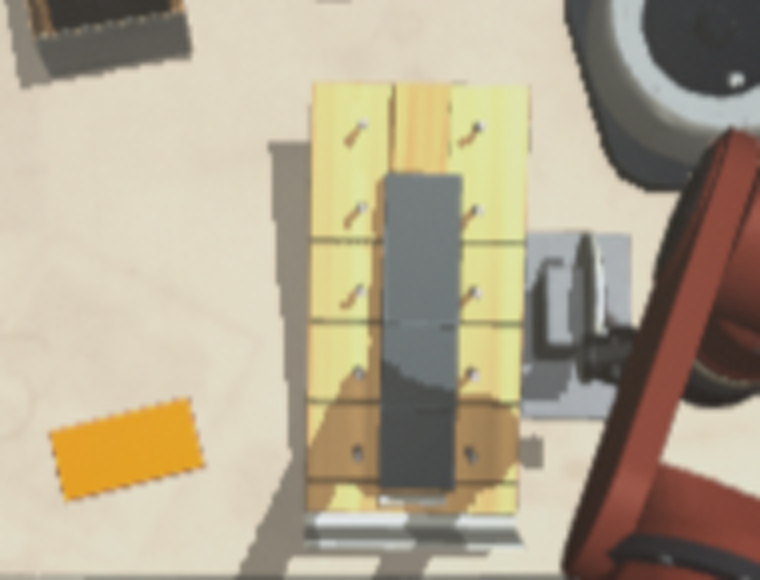

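All slates are centred and square in the top view too: lower edge at row 488 against a predicted 491, upper edge at 173 against 174. Now the lever throw to the far notch.

step_arm:
  deltas:
    - [0, 0.013, 0, 0.07, 0.02, 0.8, 1]
    - [0, 0, 0, 0, 0, 0.9, 1]
    - [0, 0, 0, 0, 0, 0.9, 1]
    - [0, 0, 0, 0, 0, 0.9, 1]
    - [0, 0, 0, 0, 0, 0, 1]
    - [0, 0, 0, 0.3, 0, 0, 1]
    - [0, 0, 0, 0.3, 0, 0, 1]
    - [0, 0, 0, 0.3, 0, 0, 1]
    - [0, 0, 0, 0.3, 0, 0, 1]
    - [0, 0, 0, 0.3, 0, 0, 1]
    - [0, 0, 0, 0.3, 0, 0, 1]

```text
t: 41.72
ee_pos: [0.4958, -0.1068, 0.1593]
eef_rot: [3.141, 0.001, 0.006]
contact_force: [0.2, 0.6, 0.1]
opening: -0.0001
```

step_arm:
  deltas:
    - [0, 0, 0, 0.3, 0, 0, 1]
    - [0, 0, 0, 0.3, 0, 0, 1]
    - [0, 0, 0, 0.3, 0, 0, 1]
    - [0, 0, 0, 0.3, 0, 0, 1]
    - [0, 0, 0, 0.15, 0, 0, 1]
    - [0, 0, 0, 0, 0, 0, 1]

```text
t: 42.48
ee_pos: [0.5362, -0.1065, 0.1587]
eef_rot: [-3.142, -0.001, -0.007]
contact_force: [-0.1, 0.4, -0.9]
opening: 0.0001
```

step_arm:
  deltas:
    - [0, 0, 0, -0.4, 0, 0, 1]
    - [0, 0, 0, -0.5, 0, 0, 1]
    - [0, 0, 0, 0, 0, -0.9, 1]
    - [0, 0, 0, 0, 0, -0.9, 1]
    - [0, 0, 0, 0, 0, -0.9, 1]
    - [0, 0, 0, 0, 0.9, -0.9, 1]
    - [0, 0, 0, 0, 0.9, 0, 1]
    - [0, 0, 0, 0, 0.9, 0, 1]
    - [0, 0, 0, 0, 0.9, 0, 1]
    - [0, 0, 0, 0, 0.9, 0, 1]
    - [0, 0, 0, 0, 0.9, 0, 1]
    - [0, 0, 0, 0, 0, 0, 1]

```text
t: 43.98
ee_pos: [0.5065, -0.2697, 0.2661]
eef_rot: [-3.142, 0.003, -0.003]
contact_force: [-0.1, 0.3, -0.1]
opening: 0.0002
```

Run:
```python
from h import *
plan([.44,-.106,.157],0)
b,K,V=shot('top'); a,Ks,Vs=shot('scene')
P=np.array([.524+.1*np.sin(.45),-.106,.066+.1*np.cos(.45)])
print("knob@.45 scene crop",(proj(P,Ks,Vs)[0]-[239.5,184.5])*5)
cv2.imwrite('pics/s10.png',cv2.resize(a[185:305,240:380],None,fx=5,fy=5,interpolation=cv2.INTER_CUBIC))
cv2.imwrite('pics/t3.png',b)
```

```text
t 43.975 pos [ 0.5065 -0.2697  0.2661] open 0.0002 F [-0.1  0.3 -0.1]
 turn [-0.    -0.002 -0.002] | shift(after turn) [-2.216 -5.456  3.637]
knob@.45 scene crop [578.848392   130.79003519]
```

View pics/s10.png

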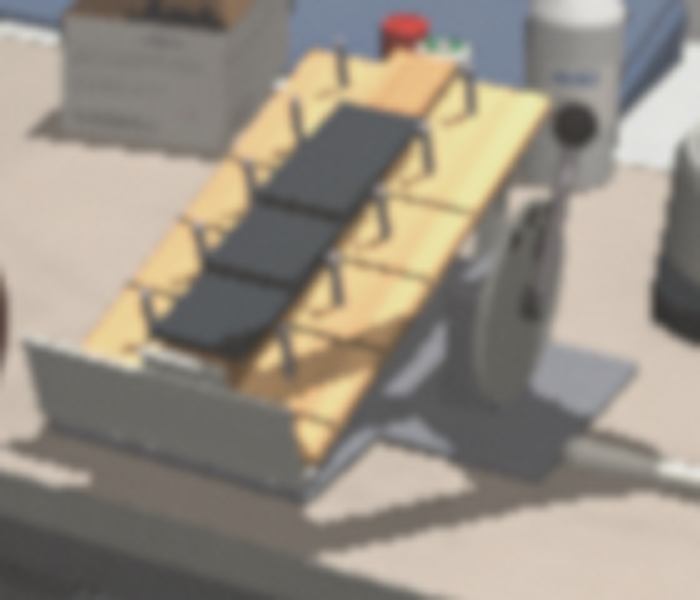

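View pics/t3.png

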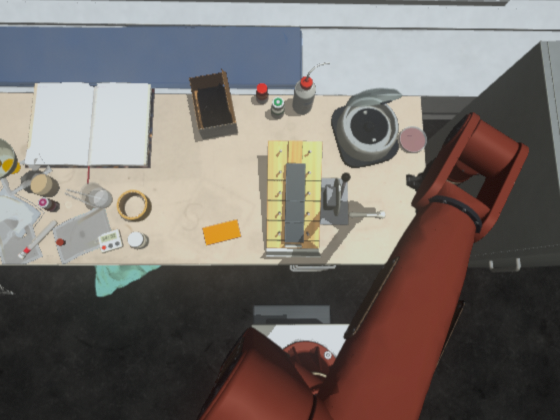

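The lever is in the far notch: knob at crop (576,125) against a predicted (579,131). The keeper is raised at crop (185,360). The slates are still in place, no other grey slate is on the bench, and the bystanders haven't moved. The arm touches nothing, so I'm handing in.

```bash
python3 -c "
from h import *
print(workorder.finish_job())"
```

```text
the job is handed in; nothing more can be done
None
```

The deck is ready for its rain test and the job is handed in, at about 44 s on the robot clock; `finish_job` gives no verdict. I threw the lever to the near notch and laid the three dark-grey slates on lines 1, 2 and 3, each lowered to light contact before release. Then I threw the lever over to the far notch.

**Slates:** only three were on the bench. Seen from the scene and top cameras, their outlines came out within about 1–2 px (roughly 2–3 mm) of the predicted positions, centred and square. They had not moved after the final lever throw.

**Lever and keeper:** the knob appeared within about 1 px of where it should be for −0.45 rad, and later for +0.45 rad. The keeper was visibly raised at the end.

**Other things:** the jar, tape, pestle and orange look-alike were where they started, and the arm was clear of everything.

**Disagreement:** the slates met the deck about 2–3 mm lower than my first fit predicted. I handled that by lowering until contact, and no other check failed.

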